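Block the laser, then open the beam enclosure

TASK

Make the laser set-up safe and open it for alignment, only by pushing with the fingertips or the outside of the fingers: first tip the beam shutter's lever fully over, away from the robot, to block the beam; then push the hinged lid of the beam enclosure up from below its finger tab and swing it over past upright until it rests back against its stops and stays open by itself. Move the lid smoothly, neither throwing it nor letting it drop, push lightly without gripping lever or lid, and leave everything else where it stands.

Things in the scene. Friction and masses are not known exactly. Their poses are not given: they have to be found in the camera images.
- breadboard: bare aluminium fixed plate 300 (x) x 560 (y) x 12 mm on the table, placed and turned a little differently each time; origin at the centre of its underside, x away from the robot. It carries, from its -y (right) to its +y (left) end: enclosure, shutter, laser head (100 mm long, top 111 mm above the table). The beam runs along its y axis
- enclosure: beam enclosure: black open-topped box, 150 (its x) x 200 (its y) x 100 mm high, fixed on the breadboard; origin at the centre of its underside, 12 mm above the table. Its x points from the outer end wall (face at x = -75 mm, below the lid's tab, right-hand end of the breadboard) to the wall with hinge and beam port, towards the shutter; its y towards the robot; z up
- lid_hinge (a point): middle of the lid's hinge axis, on the top edge of the enclosure's wall nearest the shutter: enclosure frame (77, 0, 100) mm, 112 mm above the table. The axis runs along the enclosure's y (towards the robot), so the lid opens towards the shutter
- lid_tab (a point): centre of the underside of the lid's finger tab; moves with the lid. Dark grey lid 158 mm from hinge axis to free edge, 208 mm wide, 0.3 kg, its 10 mm down-turned flange just outside the box. The tab, 70 mm wide, 4 mm thick, stands out 32 mm from the middle of the free edge, at the breadboard's right end, free below. Point 174 mm from the hinge axis; lid shut: at the hinge's height
- lid (a joint): lid angle in rad: 0 shut, 1.57 upright, 1.95 leaning back on its two backstops (steel strips that stand up 50 mm behind the hinge). The hinge is almost free: left below about 1.57 the lid falls shut, beyond it falls gently back onto the stops; about 2 N up at the tab lifts it
- shutter: beam shutter, fixed on the breadboard at a different place along the beam each time, between enclosure and laser head: light grey box 52 (x) x 22 (y) x 50 mm on a short post, its top face 102 mm above the table; origin under its foot, axes as the breadboard's
- lever_pivot (a point): pivot of the shutter lever, in the top of the shutter box, 100 mm above the table
- lever_knob (a point): centre of the 16 mm ball knob at the end of the shutter lever, a black bar 7 x 8 mm standing up out of the shutter box; moves with the lever, 48 mm from the pivot, about 140 mm above the table at both ends of the swing, 148 mm midway
- shutter_lever (a joint): lever angle in rad: 0 leaning 0.6 rad from upright towards the robot (shutter -x): beam open; 1.2 leaning 0.6 rad away from the robot (shutter +x): beam blocked, at its stop. The lever stays where it is left; about 1 N at the knob moves it
- lens_stand_mid (a point): bystander: small lens on a round steel foot, 66 mm high, 33 mm wide, loose on the breadboard near its front, between enclosure and shutter; point half-way up
- post_holder_mid (a point): bystander: upright cylindrical post holder with a thinner post, 25 mm across, 75 mm high, loose on the breadboard beyond the beam line, near the shutter; point half-way up
- driver_mid (a point): bystander: screwdriver 160 mm long, 26 mm thick, lying on the breadboard's front edge in front of shutter and laser; point at its middle
- lens_cell_mid (a point): bystander: flat round lens cell, 31 mm across, 12 mm high, lying on the breadboard on the robot's side of the enclosure; point at its centre
- goggles_mid (a point): bystander: laser safety glasses, 150 mm wide and 140 mm deep, 47 mm high, on the table to the right; point in the middle of the front shield
- cleaner_mid (a point): bystander: white bottle 48 mm across, 120 mm high, on the table to the right; point half-way up
- power_sensor_mid (a point): bystander: round power sensor head 60 mm across on a foot, 105 mm high, on the table to the left; point 50 mm up
- tissue_box_mid (a point): bystander: cardboard box of lens tissue 110 x 75 x 40 mm, on the table to the left; point at its centre

How it is judged:
By the outcome, as a careful person would: the job done as asked, in the order asked, and still so for the second after the job is handed in, with the robot touching nothing.
It also fails if it takes over 61 s, if anything falls off the work surface, if the arm or the gripper's body presses on something with over 40 N, if the wrist force passes 120 N, or if a joint passes its speed limit or range.

ROBOT

A 7-joint arm with a two-finger parallel gripper is mounted at the origin on the work surface. World frame = base frame: x ahead of the robot, y to its left, z up, the work surface at z = 0. Lengths are in mm, angles in rad, forces in N, time in s.
With the tool pointing down it reaches from about 425 to 950 mm from the base axis. Payload 4.7 kg.
Tool frame: the origin (TCP) lies at the very end of the fingers, on their centre line; the grasp point (between the pads) lies 19 mm behind it; z points along the fingers, x is the direction in which the jaws open and shut, and the axes are right-handed (so a half turn about z gives the same grasp; the last joint's range is limited). The gripper opens to 87 mm and grips with 3 to 60 N. Pads are 19 mm wide; open, the fingers measure 117 mm over their backs; the gripper's body (75 mm by 190 mm) begins 51 mm behind the grasp point.
Start: joints at [-1.144, 0.469, -0.049, 1.532, 0.024, 1.141, -0.082], TCP at [297.086, 606.126, 222.573] pointing down, gripper open.
Joint ranges: [-2.59, 2.59], [-0.33, 1.99], [-1.39, 1.29], [0.1, 2.45], [-1.04, 4.18], [0.21, 1.99], [-2.66, 2.66]. Speed limits (rad/s): [2.57, 2.57, 3.14, 3.14, 3.14, 3.14, 3.14].

INTERFACE

Orientations are given as a 3x3 rotation matrix whose columns are the frame's x, y, z axes.
In Python, from station import robot, cams gives the robot as it stands.
- The arm moves only by the tool drive_tool, never from a script. Its argument "motion" is a list of rows, each a list of 7 numbers: the shift along the tool's x, y, z scaled (see below), then the turn, a rotation vector about the tool's x, y, z scaled (see below), then the gripper's target within -1 to 1 (fully open at 1, half-way at 0, shut at -1). A call has 1 to 5 rows; each row is the pose to reach, as a shift and turn from the pose commanded when the call began, along the tool's axes at that moment, turning the shorter way round; what a row does not reach only later rows make up. The controller multiplies each number of a shift by 0.5 m and each number of a turn by 360 degrees. A row lasts 1/12 s, in which the tool goes at most 41.7 mm and 7.16 degrees, less where a joint would pass 70% of its speed; a pose out of reach is approached as far as the arm can. A call with a number of a shift or a turn outside -1 to 1 is refused whole. A call with a gripper value outside its range is refused whole. The fingers move at their own pace and stop on an object; "squeeze" is the grip in N (left out, the last holds). Time passes only in rows, so rows that repeat a pose let the fingers close. It gives the time, the measured TCP pose, the force and the opening at its end, in the units of the state.
- robot.get_state(): the state, without advancing time (a new reading comes with each control period).
- cams.read_camera(name): name is "scene" or "top" or "wrist"; returns the picture (420x560x3 uint8, red, green, blue); there is no depth.
- cams.get_calibration(name): a dict with "fx", "fy", "cx", "cy" (pixels), "cam_to_world" (4x4, takes a point from camera to world coordinates). Camera axes: x right, y down, z forward; pixel columns grow to the right and rows downward; lengths in mm; the calibration is good to about 2 mm. A picture is of the moment at which its call begins: read the wrist's pose just before it. get_calibration takes no time and is no camera call; for the wrist camera it gives the pose at the moment of the call.
- robot.close_job(): hands the job in, once; it reports no verdict.
The state is a dict: "time_s": time; "joint_positions": joint angles; "joint_velocities": joint speeds; "effort": joint torques, N m; "tcp_pos": TCP position; "tcp_rot": TCP orientation; "contact_force": force on the tool from outside, world axes, zero at the start; "wrist_torque": the same for the moment, N m; "finger_gap": opening from 0.0 (shut) to 1.0 (fully open).
Only numpy, scipy, OpenCV 4.12 (cv2) and the standard library are available. Lean on these libraries where they do the work, as an engineer would, in place of code of your own. Each camera call takes 0.05 s, during which the arm holds its last target.

## Working session

There is one attempt and no reset: what is moved stays moved. The work goes in short steps, Python scripts to look and compute and a tool call to move; the robot and the scene stay as the last step left them, time stands still between calls to the robot, and variables do not carry over. Pictures are saved under pics/ and viewed, and the job is handed in when it is done.

Besides the shell and the picture viewer there is one more tool, called after "Call:" as name([rows], argument=value, ...), one row to a line, values as JSON. drive_tool: Moves the arm, as the interface text tells. Its arguments: {"type":"object","properties":{"motion":{"type":"array","items":{"type":"array","items":{"type":"number","minimum":-1,"maximum":1}}},"squeeze":{"type":"number"}},"required":["motion"]}

```bash
ls; mkdir -p pics
python3 - <<'E'
from station import robot, cams
import cv2, numpy as np
s=robot.get_state()
for k in s: print(k, np.round(s[k],3).tolist())
for n in ["scene","top","wrist"]:
    c=cams.get_calibration(n); print(n,c["fx"],c["fy"],c["cx"],c["cy"],np.round(c["cam_to_world"],3).tolist())
    im=cams.read_camera(n); cv2.imwrite(f"pics/{n}0.png",im[:,:,::-1])
E
```

```text
pics
time_s 0.0
joint_positions [-1.144, 0.469, -0.049, 1.534, 0.024, 1.141, -0.082]
joint_velocities [0.003, 0.001, 0.002, -0.001, 0.001, 0.001, 0.001]
effort [-0.0, -50.798, -0.081, -23.616, -0.061, 0.038, 0.0]
tcp_pos [296.832, 605.552, 221.51]
tcp_rot [[0.44, 0.898, -0.001], [0.898, -0.44, -0.002], [-0.002, 0.0, -1.0]]
contact_force [0.151, -0.4, 0.085]
wrist_torque [0.015, -0.007, 0.006]
finger_gap 0.999
scene 443.57310636390133 443.57310636390133 286.7195271089709 209.47803746484982 [[-0.355, 0.505, -0.786, 1726.588], [0.934, 0.213, -0.286, 408.509], [0.023, -0.836, -0.548, 935.968], [0.0, 0.0, 0.0, 1.0]]
top 465.27982480083256 465.27982480083256 279.90389032397866 208.30507694389027 [[0.018, -0.98, 0.196, 266.603], [-1.0, -0.021, -0.01, -15.578], [0.013, -0.196, -0.981, 1431.202], [0.0, 0.0, 0.0, 1.0]]
wrist 302.7056332787019 302.7056332787019 276.24861401435635 209.90745058571756 [[0.439, 0.857, 0.27, 223.291], [0.898, -0.418, -0.134, 643.968], [-0.002, 0.301, -0.954, 382.067], [0.0, 0.0, 0.0, 1.0]]
```

View pics/scene0.png

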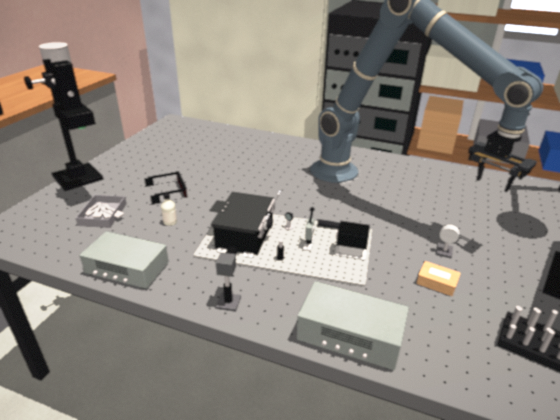

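View pics/top0.png

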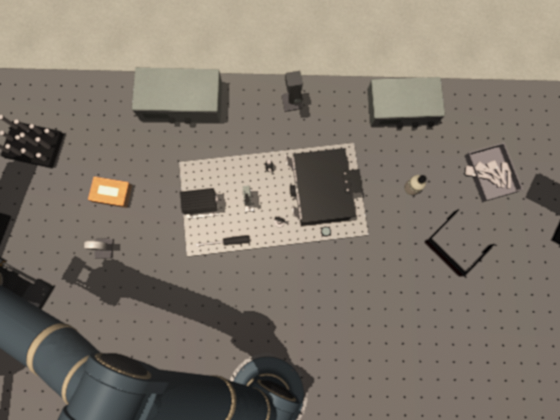

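View pics/wrist0.png

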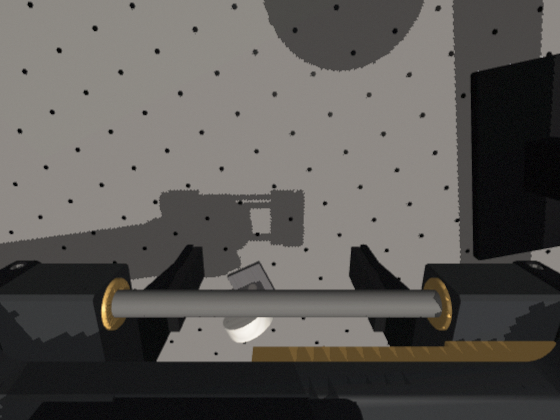

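The top view shows the breadboard with corners near (180,160), (357,145), (367,238), (187,254). The enclosure is at (323,186), its tab at (355,180), the shutter at (248,197) and the laser at (199,202). I'll zoom in and measure.

Run:
```python
import cv2
a=cv2.imread("pics/top0.png")[135:265,170:380]; cv2.imwrite("pics/topz.png",cv2.resize(a,None,fx=3.8,fy=3.8,interpolation=cv2.INTER_CUBIC))
a=cv2.imread("pics/scene0.png")[180:280,190:380]; cv2.imwrite("pics/scenez.png",cv2.resize(a,None,fx=4.2,fy=4.2,interpolation=cv2.INTER_CUBIC))
```

```text
(no output)
```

View pics/topz.png

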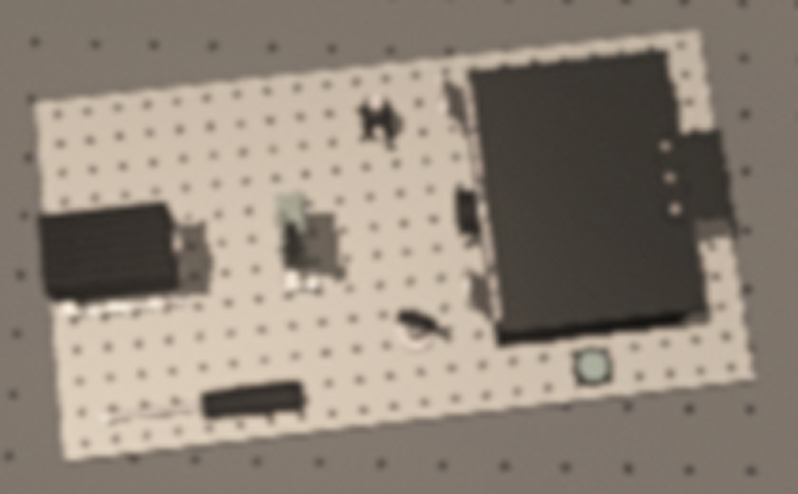

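View pics/scenez.png

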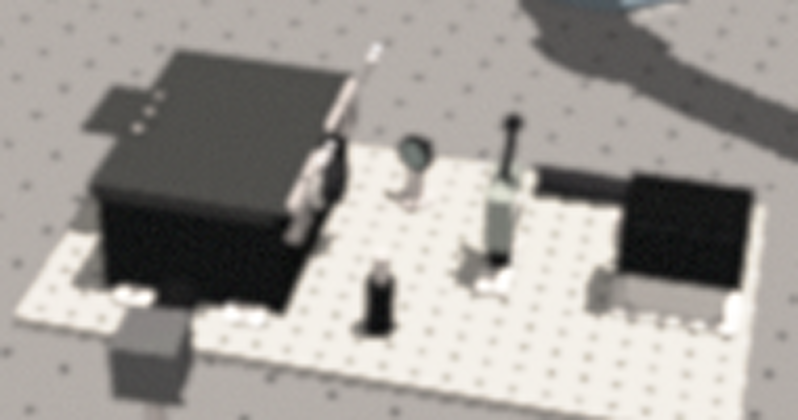

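```bash
cat > h.py <<'E'
import cv2, numpy as np
from station import robot, cams
def ray(n,u,v):
    c=cams.get_calibration(n); T=np.array(c["cam_to_world"])
    d=T[:3,:3]@np.array([(u-c["cx"])/c["fx"],(v-c["cy"])/c["fy"],1]); return T[:3,3],d/np.linalg.norm(d)
def plane(n,u,v,z):
    o,d=ray(n,u,v); return o+d*(z-o[2])/d[2]
def tri(n1,p1,n2,p2):
    o1,d1=ray(n1,*p1);o2,d2=ray(n2,*p2)
    A=np.stack([d1,-d2],1); t=np.linalg.lstsq(A,o2-o1,rcond=None)[0]
    a=o1+t[0]*d1;b=o2+t[1]*d2; return (a+b)/2,np.linalg.norm(a-b)
def proj(n,P):
    c=cams.get_calibration(n); T=np.array(c["cam_to_world"]); q=T[:3,:3].T@(np.array(P,float)-T[:3,3])
    return np.array([c["fx"]*q[0]/q[2]+c["cx"],c["fy"]*q[1]/q[2]+c["cy"]])
E
python3 - <<'E'
from h import *
im=cv2.imread("pics/top0.png"); hsv=cv2.cvtColor(im,cv2.COLOR_BGR2HSV)
m=(hsv[:,:,2]>165).astype(np.uint8); m[:135]=0;m[265:]=0;m[:,:170]=0;m[:,375:]=0
m=cv2.morphologyEx(m,cv2.MORPH_CLOSE,np.ones((5,5)))
cs,_=cv2.findContours(m,cv2.RETR_EXTERNAL,cv2.CHAIN_APPROX_NONE)
c=max(cs,key=cv2.contourArea); h=cv2.convexHull(c)
P=np.array([plane("top",*p[0],12)[:2] for p in h],np.float32)
print("rect",cv2.minAreaRect(P))
ap=cv2.approxPolyDP(h,6,True)[:,0]; print(ap.tolist()); 
for p in ap: print(plane("top",*p,12).round(1))
z=lambda x,y:(170+x/3.8,135+y/3.8)
for nm,q in dict(tl=(470,72),tr=(665,52),br=(707,312),bl=(500,328),tabtop=(718,132),tabbot=(733,222)).items():
    print(nm,plane("top",*z(*q),116).round(1))
s=lambda x,y:(190+x/4.2,180+y/4.2)
k=s(512,122); print("knob scene",k,plane("scene",*k,140).round(1))
for n in [(292,232),(297,258)]: print("top cand",plane("top",*z(*n),140).round(1), tri("scene",k,"top",z(*n)))
E
```

```text
rect ((584.3482055664062, -4.376678466796875), (300.584716796875, 560.6784057617188), 7.882124423980713)
[[353, 144], [367, 234], [187, 255], [180, 162]]
[ 765.2 -259.8   12. ]
[ 474.9 -299.4   12. ]
[399.3 250.5  12. ]
[692.8 289.5  12. ]
tl [693.8 -66.  116. ]
tr [ 713.5 -217.9  116. ]
br [ 508.1 -248.   116. ]
bl [492.6 -91.2 116. ]
tabtop [ 649.7 -258.4  116. ]
tabbot [ 578.5 -268.9  116. ]
knob scene (311.9047619047619, 209.04761904761904) [549.6  68.9 140. ]
top cand [558.   66.5 140. ] (array([556.43768133,  68.47361493, 144.18954624]), np.float64(4.641932380126768))
top cand [538.2  62.1 140. ] (array([539.3037564 ,  64.19603151, 132.71897465]), np.float64(3.3621166212909612))
```

```bash
cat >> h.py <<'E'
from scipy.spatial.transform import Rotation as Ro
a=np.radians(7.88); BX=np.array([np.cos(a),np.sin(a),0]); BY=np.array([-np.sin(a),np.cos(a),0]); BC=np.array([584.3,-4.4,0])
def W(x,y,z): return BC+BX*x+BY*y+np.array([0,0,z])
def B(p): d=np.array(p)-BC; return np.array([d@BX,d@BY,d[2]])
def rel(target,R=None):
    s=robot.get_state(); T=np.array(s["tcp_rot"]); p=np.array(s["tcp_pos"])
    sh=T.T@(np.array(target)-p)/500
    rv=np.zeros(3) if R is None else np.degrees(Ro.from_matrix(T.T@R).as_rotvec())/360
    print("t",s["time_s"],"B",B(p).round(1),"shift",sh.round(4),"turn",rv.round(4),"F",np.round(s["contact_force"],1))
def Rz(zdir,xdir):
    z=np.array(zdir)/np.linalg.norm(zdir); x=np.array(xdir)-z*(z@np.array(xdir)); x/=np.linalg.norm(x)
    return np.stack([x,np.cross(z,x),z],1)
E
python3 - <<'E'
from h import *
rel(W(-75,77,215),Rz([0,0,-1],BY))
print(W(-75,77,215))
E
```

```text
t 0.15 B [-201.1  643.7  221.7] shift [-0.7988  0.8427  0.0147] turn [-0.0001  0.0002 -0.0944] F [-1.2 -0.2  0.4]
[499.45159008  61.59050942 215.        ]
```

Call:
drive_tool([
  [-0.8, 0.84, 0.01, 0, 0, -0.094, -1],
  [-0.8, 0.84, 0.01, 0, 0, -0.094, -1],
  [-0.8, 0.84, 0.01, 0, 0, -0.094, -1],
  [-0.8, 0.84, 0.01, 0, 0, -0.094, -1],
  [-0.8, 0.84, 0.01, 0, 0, -0.094, -1],
])

```text
time_s: 0.57
tcp_pos: [369.5, 408.6, 220.4]
tcp_rot: [[-0.14, 0.99, -0.0], [0.99, 0.14, -0.001], [-0.0, -0.0, -1.0]]
contact_force: [1.0, -0.7, 0.6]
finger_gap: 0.702
```

Run:
```python
from h import *
rel(W(-75,77,215),Rz([0,0,-1],BY))
```

```text
t 0.5667 B [-156.1  438.5  220.4] shift [-0.7236  0.1599  0.0111] turn [-0.0001  0.0001  0.0005] F [ 1.  -0.7  0.6]
```

Call:
drive_tool([
  [-0.72, 0.16, 0.01, 0, 0, 0, -1],
  [-0.72, 0.16, 0.01, 0, 0, 0, -1],
  [-0.72, 0.16, 0.01, 0, 0, 0, -1],
  [-0.72, 0.16, 0.01, 0, 0, 0, -1],
  [-0.72, 0.16, 0.01, 0, 0, 0, -1],
])

```text
time_s: 0.98
tcp_pos: [441.6, 213.2, 217.9]
tcp_rot: [[-0.135, 0.991, 0.0], [0.991, 0.135, 0.0], [0.0, 0.0, -1.0]]
contact_force: [1.0, 0.3, 0.3]
finger_gap: 0.33
```

Run:
```python
from h import *
rel(W(-75,77,215),Rz([0,0,-1],BY))
```

```text
t 0.9833 B [-111.6  235.1  217.9] shift [-0.316   0.0739  0.0058] turn [ 0.     -0.     -0.0004] F [1.  0.3 0.3]
```

Call:
drive_tool([
  [-0.316, 0.074, 0.005, 0, 0, 0, -1],
  [-0.316, 0.074, 0.005, 0, 0, 0, -1],
  [-0.316, 0.074, 0.005, 0, 0, 0, -1],
  [-0.316, 0.074, 0.005, 0, 0, 0, -1],
  [-0.316, 0.074, 0.005, 0, 0, 0, -1],
])

```text
time_s: 1.4
tcp_pos: [501.3, 54.8, 215.5]
tcp_rot: [[-0.122, 0.993, 0.001], [0.993, 0.122, -0.004], [-0.004, 0.001, -1.0]]
contact_force: [0.6, 0.4, -0.2]
finger_gap: 0.02
```

Run:
```python
from h import *
rel(W(-70,77,125),Rz([0,0,-1],BY))
for n in ["wrist","scene"]:
    cv2.imwrite(f"pics/{n}1.png",cams.read_camera(n)[:,:,::-1])
print(proj("wrist",W(-27,77,140)),proj("scene",W(-27,77,140)),proj("top",W(-27,77,140)))
a=cv2.imread("pics/scene1.png")[180:280,190:380]; cv2.imwrite("pics/scenez1.png",cv2.resize(a,None,fx=4.2,fy=4.2,interpolation=cv2.INTER_CUBIC))
print(robot.get_state()["joint_positions"])
```

```text
t 1.4 B [-74.1  70.1 215.5] shift [0.0148 0.0078 0.1809] turn [ 0.0001  0.0007 -0.0024] F [ 0.6  0.4 -0.2]
[274.4953086  270.77266134] [311.93527842 208.59995342] [246.13058501 199.83053042]
[-0.29829874  0.19428211  0.10479245  1.94745977 -0.02412445  1.00150844
  1.51906353]
```

View pics/wrist1.png

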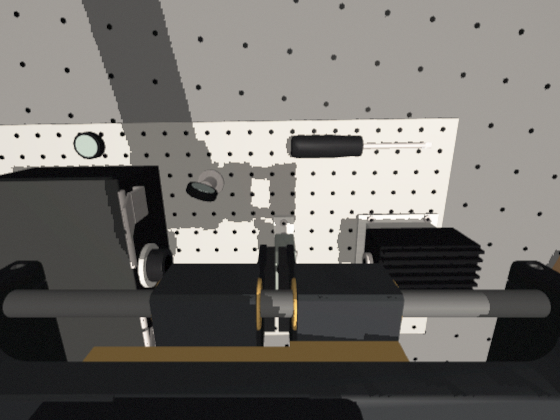

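View pics/scenez1.png

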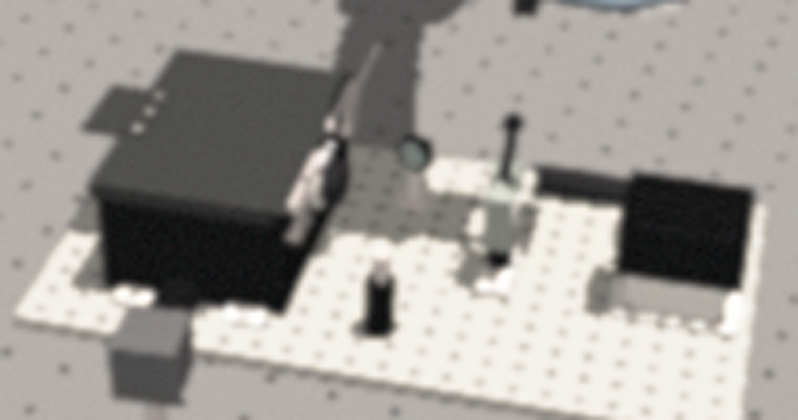

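The wrist view lines up: the shutter foot is at column 277, directly between the fingers, and the predicted knob is at column 274. The scene view shows the knob at (312,209), which matches the prediction (312,208.6). I'll descend on the robot side of the knob.

Run:
```python
from h import *
rel(W(-70,77,125),Rz([0,0,-1],BY))
```

```text
t 1.5 B [-74.9  77.5 215.2] shift [-0.001   0.01    0.1804] turn [-0.0001 -0.     -0.0011] F [-0.2  0.4  0. ]
```

Call:
drive_tool([
  [0, 0.005, 0.06, 0, 0, 0, -1],
  [0, 0.01, 0.12, 0, 0, 0, -1],
  [0, 0.01, 0.18, 0, 0, 0, -1],
  [0, 0.01, 0.18, 0, 0, 0, -1],
])

```text
time_s: 1.83
tcp_pos: [499.6, 65.8, 120.5]
tcp_rot: [[-0.138, 0.99, -0.011], [0.99, 0.138, -0.001], [0.0, -0.011, -1.0]]
contact_force: [-0.7, 0.2, 0.6]
finger_gap: 0.006
```

Call:
drive_tool([
  [0, 0.016, 0, 0, 0, 0, -1],
  [0, 0.032, 0, 0, 0, 0, -1],
  [0, 0.048, 0, 0, 0, 0, -1],
  [0, 0.06, 0, 0, 0, 0, -1],
  [0, 0.07, 0, 0, 0, 0, -1],
])

```text
time_s: 2.25
tcp_pos: [540.5, 69.1, 126.7]
tcp_rot: [[-0.134, 0.991, 0.002], [0.991, 0.134, 0.0], [0.0, 0.002, -1.0]]
contact_force: [-1.3, -1.6, 1.7]
finger_gap: 0.005
```

Run:
```python
from h import *
rel(W(2,77,125),Rz([0,0,-1],BY))
```

```text
t 2.25 B [-33.3  78.8 126.7] shift [-0.0034  0.0707  0.0036] turn [ 0.0003  0.     -0.0005] F [-1.3 -1.6  1.7]
```

Call:
drive_tool([
  [0, 0.012, 0.001, 0, 0, 0, -1],
  [0, 0.024, 0.002, 0, 0, 0, -1],
  [0, 0.036, 0.002, 0, 0, 0, -1],
  [0, 0.046, 0.003, 0, 0, 0, -1],
  [0, 0.056, 0.003, 0, 0, 0, -1],
])

```text
time_s: 2.67
tcp_pos: [566.9, 72.6, 123.6]
tcp_rot: [[-0.134, 0.991, -0.001], [0.991, 0.134, -0.0], [-0.0, -0.001, -1.0]]
contact_force: [-2.1, -1.0, -0.3]
finger_gap: 0.001
```

Call:
drive_tool([
  [0, 0.002, 0, 0, 0, 0, -1],
  [0, 0.004, 0, 0, 0, 0, -1],
  [0, 0.006, 0, 0, 0, 0, -1],
  [0, 0.006, 0, 0, 0, 0, -1],
])

```text
time_s: 3.0
tcp_pos: [569.4, 73.1, 123.6]
tcp_rot: [[-0.134, 0.991, -0.001], [0.991, 0.134, -0.0], [-0.0, -0.001, -1.0]]
contact_force: [-1.4, -0.9, -1.0]
finger_gap: 0.005
```

Run:
```python
from h import *
rel(W(2,77,125),Rz([0,0,-1],BY))
cv2.imwrite("pics/scene2.png",cams.read_camera("scene")[:,:,::-1])
a=cv2.imread("pics/scene2.png")[170:270,240:400]; cv2.imwrite("pics/scenez2.png",cv2.resize(a,None,fx=5,fy=5,interpolation=cv2.INTER_CUBIC))
print((proj("scene",W(27,77,139.6))-[240,170])*5,(proj("scene",W(0,77,100))-[240,170])*5)
```

```text
t 3.0 B [ -4.2  78.8 123.6] shift [-0.0035  0.0123 -0.0028] turn [-0.0001  0.     -0.0004] F [-1.4 -0.9 -1. ]
[344.63833475 238.16743241] [349.11493256 265.51093605]
```

View pics/scenez2.png

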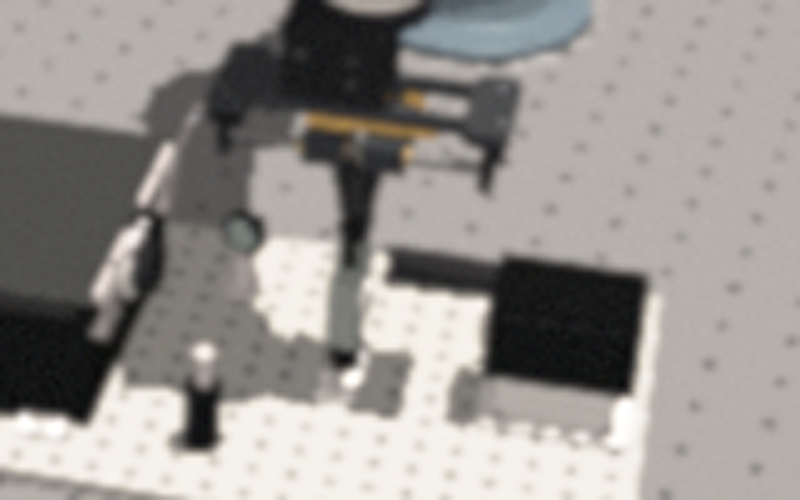

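The lever has swung upright and past it; its knob, near (348,230), is merged with the dark fingers behind it. I'll push on gently until the force rises at the stop.

Call:
drive_tool([
  [0, 0.003, 0, 0, 0, 0, -1],
  [0, 0.006, 0, 0, 0, 0, -1],
  [0, 0.009, 0, 0, 0, 0, -1],
  [0, 0.012, 0, 0, 0, 0, -1],
])

```text
time_s: 3.38
tcp_pos: [575.8, 74.2, 124.0]
tcp_rot: [[-0.135, 0.991, 0.0], [0.991, 0.135, 0.0], [0.0, 0.0, -1.0]]
contact_force: [-2.4, -1.6, 0.1]
finger_gap: 0.002
```

Call:
drive_tool([
  [0, 0.002, 0, 0, 0, 0, -1],
  [0, 0.004, 0, 0, 0, 0, -1],
  [0, 0.006, 0, 0, 0, 0, -1],
  [0, 0.008, 0, 0, 0, 0, -1],
])

```text
time_s: 3.72
tcp_pos: [576.4, 74.1, 123.5]
tcp_rot: [[-0.134, 0.991, -0.008], [0.991, 0.134, -0.001], [0.0, -0.008, -1.0]]
contact_force: [-10.9, -2.0, 6.3]
finger_gap: 0.006
```

The contact force reached 11 N at bb x ≈ 3 mm, which is where I expected the stop. I'll back off, lift and check.

Call:
drive_tool([
  [0, -0.03, 0, 0, 0, 0, -1],
  [0, -0.08, 0, 0, 0, 0, -1],
  [0, -0.12, -0.02, 0, 0, 0, -1],
  [0, -0.12, -0.1, 0, 0, 0, -1],
  [0, -0.12, -0.18, 0, 0, 0, -1],
])

```text
time_s: 4.13
tcp_pos: [518.5, 66.8, 213.8]
tcp_rot: [[-0.135, 0.991, -0.003], [0.991, 0.135, 0.0], [0.0, -0.002, -1.0]]
contact_force: [1.7, 0.5, 0.7]
finger_gap: 0.001
```

Run:
```python
from h import *
cv2.imwrite("pics/scene3.png",cams.read_camera("scene")[:,:,::-1])
a=cv2.imread("pics/scene3.png")[170:270,240:400]; cv2.imwrite("pics/scenez3.png",cv2.resize(a,None,fx=5,fy=5,interpolation=cv2.INTER_CUBIC))
print((proj("scene",W(27,77,139.6))-[240,170])*5,(proj("scene",W(0,77,100))-[240,170])*5)
s=robot.get_state();print(np.round(s["joint_positions"],3), B(s["tcp_pos"]))
```

```text
[344.63833475 238.16743241] [349.11493256 265.51093605]
[-0.299  0.22   0.108  1.893 -0.029  1.013  1.527] [-48.78190334  79.70329008 223.59442801]
```

View pics/scenez3.png

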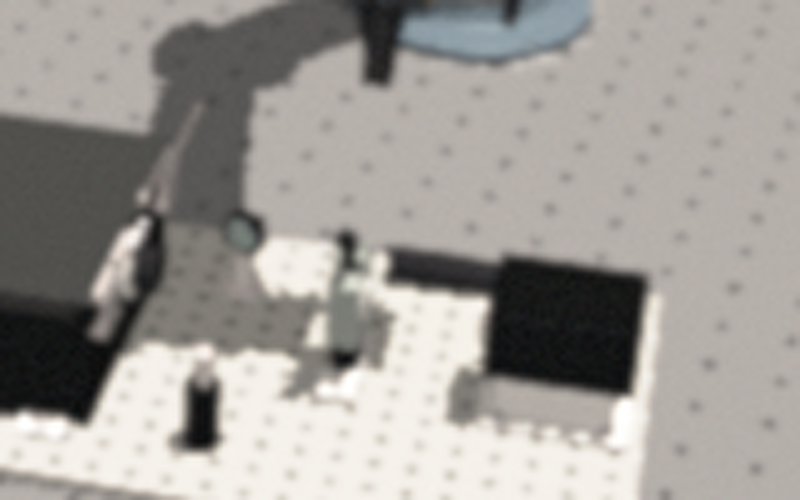

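The knob is at zoom (346,243), as predicted for full swing, so the lever is over and everything else is unmoved. Next I'll locate the bystanders on the right and plan the reorientation for the tab.

Run:
```python
from h import *
for nm,p,z in [("cleaner cap",(420,179),120),("cleaner",(418,185),60),("goggle L",(429,241),25),("goggle shield",(463,272),30),("goggle top",(457,211),40),("gog r",(492,247),40)]:
    q=plane("top",*p,z); print(nm,q.round(0),B(q).round(0))
print(W(0,-249,112), W(0,-350,230))
rel(W(0,-330,240),Rz([0,0,-1],BX))
```

```text
cleaner cap [ 624. -436.  120.] [ -19. -433.  120.]
cleaner [ 622. -448.   60.] [ -24. -445.   60.]
goggle L [ 455. -486.   25.] [-194. -460.   25.]
goggle shield [ 363. -583.   30.] [-299. -543.   30.]
goggle top [ 548. -571.   40.] [-114. -557.   40.]
gog r [ 439. -671.   40.] [-235. -641.   40.]
[ 618.43759738 -251.04878764  112.        ] [ 632.28457462 -351.09508303  230.        ]
t 4.1833 B [-48.8  79.7 223.6] shift [-0.8191  0.1001 -0.0329] turn [ 0.0017 -0.0022  0.2496] F [2.6 1.  6.1]
```

Call:
drive_tool([
  [-0.08, 0.01, -0.03, 0, 0, 0.02, -1],
  [-0.16, 0.02, -0.03, 0, 0, 0.04, -1],
  [-0.24, 0.03, -0.03, 0, 0, 0.06, -1],
  [-0.32, 0.04, -0.03, 0, 0, 0.08, -1],
  [-0.4, 0.05, -0.03, 0, 0, 0.1, -1],
])

```text
time_s: 4.6
tcp_pos: [573.7, -129.8, 230.0]
tcp_rot: [[0.475, 0.88, 0.005], [0.88, -0.475, -0.0], [0.002, 0.004, -1.0]]
contact_force: [0.6, 0.1, -0.0]
finger_gap: 0.008
```

Run:
```python
from h import *
rel(W(0,-330,240),Rz([0,0,-1],BX))
s=robot.get_state();print(np.round(s["joint_positions"],3))
```

```text
t 4.6 B [ -27.7 -122.8  230. ] shift [-0.3013  0.2899 -0.0194] turn [ 0.0005 -0.0006  0.1493] F [ 0.6  0.1 -0. ]
[-0.094  0.322  0.313  1.757 -0.112  1.075  1.333]
```

Call:
drive_tool([
  [-0.06, 0.06, -0.02, 0, 0, 0.019, -1],
  [-0.12, 0.12, -0.02, 0, 0, 0.038, -1],
  [-0.18, 0.18, -0.02, 0, 0, 0.057, -1],
  [-0.24, 0.24, -0.02, 0, 0, 0.076, -1],
  [-0.3, 0.29, -0.02, 0, 0, 0.095, -1],
])

```text
time_s: 5.02
tcp_pos: [631.4, -328.7, 239.4]
tcp_rot: [[0.887, 0.462, 0.004], [0.462, -0.887, -0.001], [0.003, 0.003, -1.0]]
contact_force: [0.4, -0.7, 0.1]
finger_gap: 0.003
```

Run:
```python
from h import *
rel(W(0,-330,240),Rz([0,0,-1],BX))
for al in (60,45,35):
    c,s=np.cos(np.radians(al)),np.sin(np.radians(al)); rel(W(0,-330,240),Rz(BY*c-np.array([0,0,s]),BX))
s=robot.get_state();print(np.round(s["joint_positions"],3))
```

```text
t 5.0167 B [   2.2 -327.7  239.4] shift [-0.0057  0.0028 -0.0012] turn [ 0.0004 -0.0006  0.0545] F [ 0.4 -0.7  0.1]
t 5.0167 B [   2.2 -327.7  239.4] shift [-0.0057  0.0028 -0.0012] turn [0.0829 0.0137 0.0534] F [ 0.4 -0.7  0.1]
t 5.0167 B [   2.2 -327.7  239.4] shift [-0.0057  0.0028 -0.0012] turn [0.1241 0.0209 0.0519] F [ 0.4 -0.7  0.1]
t 5.0167 B [   2.2 -327.7  239.4] shift [-0.0057  0.0028 -0.0012] turn [0.1516 0.0256 0.0506] F [ 0.4 -0.7  0.1]
[ 0.117  0.545  0.476  1.44  -0.258  1.214  1.103]
```

Call:
drive_tool([
  [0, 0, 0, 0.018, 0.003, 0.008, -1],
  [0, 0, 0, 0.036, 0.006, 0.015, -1],
  [0, 0, 0, 0.054, 0.009, 0.022, -1],
  [0, 0, 0, 0.072, 0.012, 0.03, -1],
  [0, 0, 0, 0.088, 0.015, 0.037, -1],
])

```text
time_s: 5.43
tcp_pos: [630.4, -328.4, 239.1]
tcp_rot: [[0.972, 0.212, -0.1], [0.233, -0.82, 0.523], [0.029, -0.532, -0.846]]
contact_force: [0.4, 0.8, -1.0]
finger_gap: 0.0
```

Run:
```python
from h import *
for al in (45,35):
    c,s=np.cos(np.radians(al)),np.sin(np.radians(al)); rel(W(0,-320,200),Rz(BY*c-np.array([0,0,s]),BX))
s=robot.get_state();print(np.round(s["joint_positions"],3))
```

```text
t 5.4333 B [   1.2 -327.3  239.1] shift [-0.0033  0.029   0.074 ] turn [0.0354 0.0061 0.0151] F [ 0.4  0.8 -1. ]
t 5.4333 B [   1.2 -327.3  239.1] shift [-0.0033  0.029   0.074 ] turn [0.0632 0.0075 0.0145] F [ 0.4  0.8 -1. ]
[ 0.395  0.773  0.387  1.136 -0.599  1.746  1.022]
```

Call:
drive_tool([
  [0, 0.01, 0.02, 0.012, 0.002, 0.005, -1],
  [0, 0.02, 0.04, 0.024, 0.004, 0.01, -1],
  [0, 0.029, 0.074, 0.035, 0.006, 0.015, -1],
  [0, 0.029, 0.074, 0.035, 0.006, 0.015, -1],
])

```text
time_s: 5.77
tcp_pos: [626.3, -321.3, 192.8]
tcp_rot: [[0.991, 0.089, -0.103], [0.135, -0.702, 0.7], [-0.01, -0.707, -0.707]]
contact_force: [-1.5, 0.2, -2.3]
finger_gap: 0.006
```

Run:
```python
from h import *
for al in (45,35):
    c,s=np.cos(np.radians(al)),np.sin(np.radians(al)); rel(W(0,-310,150),Rz(BY*c-np.array([0,0,s]),BX))
s=robot.get_state();print(np.round(s["joint_positions"],3))
cv2.imwrite("pics/scene4.png",cams.read_camera("scene")[:,:,::-1])
cv2.imwrite("pics/wrist4.png",cams.read_camera("wrist")[:,:,::-1])
```

```text
t 5.7667 B [  -1.8 -319.7  192.8] shift [0.0045 0.0468 0.0743] turn [-0.      0.0009 -0.0013] F [-1.5  0.2 -2.3]
t 5.7667 B [  -1.8 -319.7  192.8] shift [0.0045 0.0468 0.0743] turn [ 0.0278  0.0008 -0.0014] F [-1.5  0.2 -2.3]
[ 0.473  0.884  0.342  1.121 -0.724  1.837  0.966]
```

View pics/scene4.png

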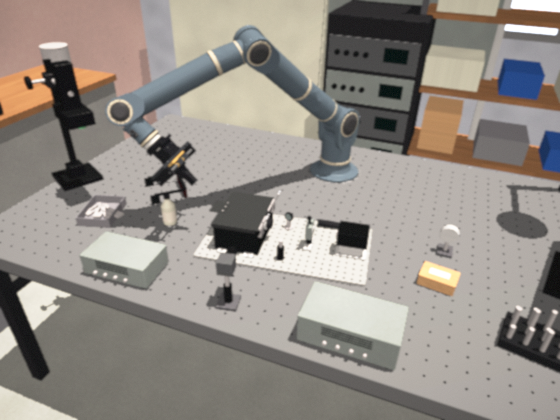

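View pics/wrist4.png

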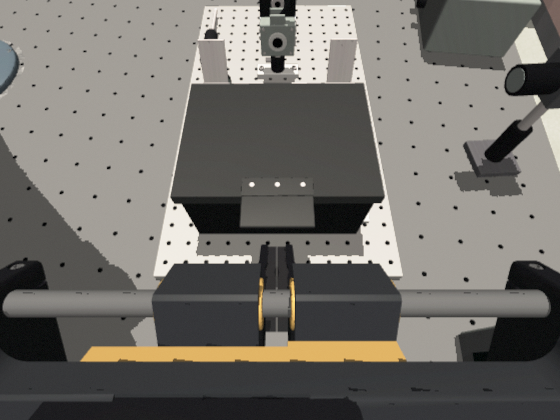

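45° is reached. The wrist picture shows the tab at columns 241–315 and rows 190–226, centred on the fingers (column 277). I'll check the tab position against my model.

Run:
```python
from h import *
a=cv2.imread("pics/wrist4.png")[160:280,180:380]; cv2.imwrite("pics/w4z.png",cv2.resize(a,None,fx=4,fy=4,interpolation=cv2.INTER_CUBIC))
for p in [(241,222),(314,222),(181,197),(381,196),(242,190)]:
    q=plane("wrist",*p,116); print(p,q.round(1),B(q).round(1))
# predicted: tab outer edge bottom corners & current TCP
for P in [(-35,-264.6,116),(35,-264.6,116),(35,-264.6,112),(-104,-232.6,116),(104,-232.6,116)]: print(P,proj("wrist",W(*P)).round(1))
rel(W(0,-310,150))
```

```text
(241, 222) [ 587.9 -261.   116. ] [ -31.6 -254.7  116. ]
(314, 222) [ 654.8 -251.5  116. ] [  36.  -254.5  116. ]
(181, 197) [ 525.2 -242.9  116. ] [ -91.2 -228.2  116. ]
(381, 196) [ 716.6 -214.9  116. ] [ 102.2 -226.6  116. ]
(242, 190) [ 582.2 -227.   116. ] [ -32.6 -220.2  116. ]
(-35, -264.6, 116) [236.7 231.9]
(35, -264.6, 116) [313.5 232.1]
(35, -264.6, 112) [313.  233.8]
(-104, -232.6, 116) [167. 201.]
(104, -232.6, 116) [383.8 201.4]
t 5.8667 B [   0.4 -318.9  198.6] shift [-0.0005  0.0557  0.0818] turn [0. 0. 0.] F [-0.5  0.3  1.2]
```

View pics/w4z.png

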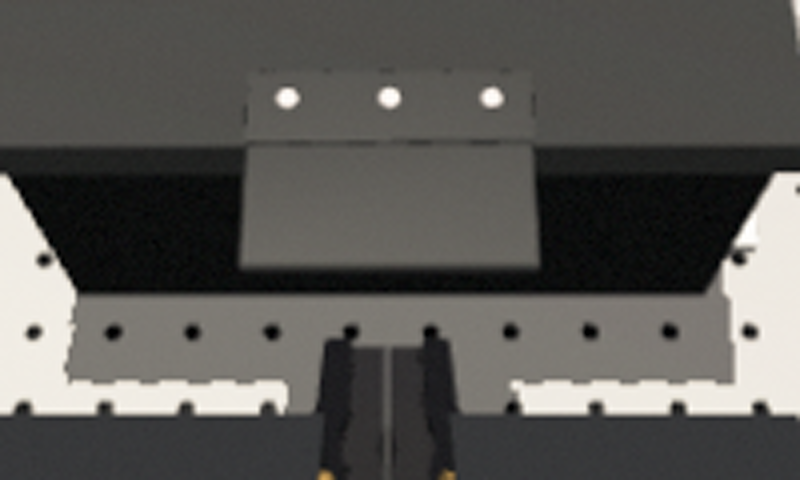

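Run:
```python
from h import *
for i in range(2):
  rel(W(0,-310,150))
  pr=proj("wrist",W(0,-264.6,116)),proj("wrist",W(0,-232.6,116))
  im=cams.read_camera("wrist")
g=cv2.cvtColor(im,cv2.COLOR_RGB2GRAY).astype(int)
print(pr)
print("col277",[(r,g[r,277]) for r in range(186,240,1)])
print("col220",[(r,g[r,210]) for r in range(186,215,1)])
print("row215",[(c,g[215,c]) for c in list(range(232,246))+list(range(308,322))])
cv2.imwrite("pics/wrist5.png",im[:,:,::-1])
```

```text
t 5.8667 B [   0.4 -318.9  198.6] shift [-0.0005  0.0557  0.0818] turn [0. 0. 0.] F [-0.5  0.3  1.2]
t 5.9167 B [   1.2 -318.7  200.6] shift [-0.0022  0.0588  0.0843] turn [0. 0. 0.] F [-0.3 -0.6  0.9]
(array([274.09953722, 232.90002501]), array([274.37473972, 202.21118779]))
col277 [(186, np.int64(217)), (187, np.int64(222)), (188, np.int64(154)), (189, np.int64(93)), (190, np.int64(93)), (191, np.int64(92)), (192, np.int64(93)), (193, np.int64(93)), (194, np.int64(95)), (195, np.int64(95)), (196, np.int64(96)), (197, np.int64(80)), (198, np.int64(76)), (199, np.int64(86)), (200, np.int64(91)), (201, np.int64(92)), (202, np.int64(93)), (203, np.int64(94)), (204, np.int64(91)), (205, np.int64(95)), (206, np.int64(94)), (207, np.int64(96)), (208, np.int64(95)), (209, np.int64(96)), (210, np.int64(96)), (211, np.int64(98)), (212, np.int64(98)), (213, np.int64(97)), (214, np.int64(99)), (215, np.int64(98)), (216, np.int64(99)), (217, np.int64(100)), (218, np.int64(101)), (219, np.int64(100)), (220, np.int64(102)), (221, np.int64(100)), (222, np.int64(102)), (223, np.int64(103)), (224, n
[... 848 characters left out ...]
 (210, np.int64(12)), (211, np.int64(9)), (212, np.int64(13)), (213, np.int64(12)), (214, np.int64(10))]
row215 [(232, np.int64(10)), (233, np.int64(9)), (234, np.int64(10)), (235, np.int64(16)), (236, np.int64(12)), (237, np.int64(10)), (238, np.int64(45)), (239, np.int64(88)), (240, np.int64(100)), (241, np.int64(100)), (242, np.int64(99)), (243, np.int64(99)), (244, np.int64(99)), (245, np.int64(99)), (308, np.int64(96)), (309, np.int64(98)), (310, np.int64(91)), (311, np.int64(56)), (312, np.int64(12)), (313, np.int64(13)), (314, np.int64(12)), (315, np.int64(15)), (316, np.int64(10)), (317, np.int64(13)), (318, np.int64(14)), (319, np.int64(11)), (320, np.int64(8)), (321, np.int64(11))]
```

The tab's outer edge is at row 228.5 against a prediction of 232.9, so the lid sits about 4 mm nearer the shutter than I had it. I'll put the hinge at bb y ≈ -71.5. Descending outside the tab, then going in below it.

Call:
drive_tool([
  [0, 0.04, 0.05, 0, 0, 0, -1],
  [0, 0.08, 0.1, 0, 0, 0, -1],
  [0, 0.12, 0.15, 0, 0, 0, -1],
  [0, 0.15, 0.19, 0, 0, 0, -1],
  [0, 0.152, 0.19, 0, 0, 0, -1],
])

```text
time_s: 6.38
tcp_pos: [625.5, -304.2, 75.9]
tcp_rot: [[0.99, 0.097, -0.105], [0.143, -0.702, 0.698], [-0.006, -0.706, -0.708]]
contact_force: [-0.5, -0.1, -0.5]
finger_gap: 0.002
```

Run:
```python
from h import *
c=s=.5**.5
cams.read_camera("scene")
rel(W(0,-254,78),Rz(BY*c-np.array([0,0,s]),BX))
s=robot.get_state();print(np.round(s["joint_positions"],3))
cv2.imwrite("pics/scene6.png",cams.read_camera("scene")[:,:,::-1])
a=cv2.imread("pics/scene6.png")[130:270,90:300]; cv2.imwrite("pics/scenez6.png",cv2.resize(a,None,fx=3.8,fy=3.8,interpolation=cv2.INTER_CUBIC))
```

```text
t 6.4333 B [ 3.000e-01 -3.041e+02  7.850e+01] shift [-0.0001 -0.0705  0.0713] turn [0.0006 0.001  0.0002] F [ 0.6 -1.   1.1]
[ 0.456  0.973  0.325  1.216 -0.733  1.676  1.063]
```

View pics/scenez6.png

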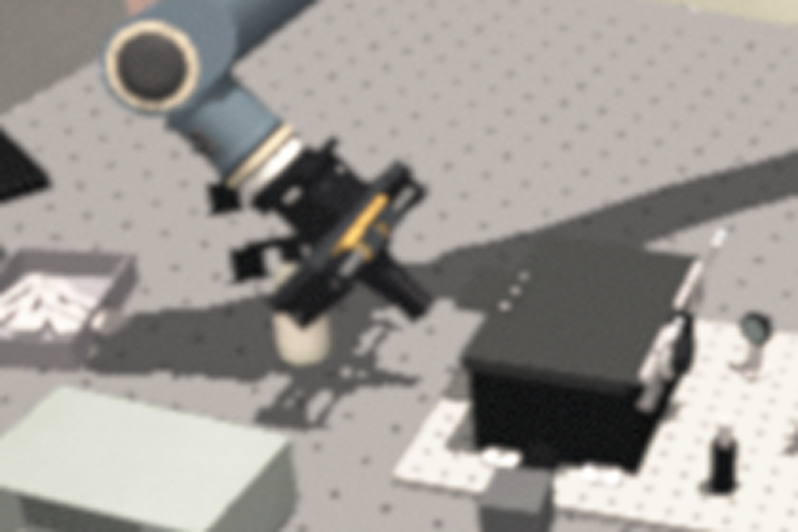

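The gripper is clear of the cleaner bottle and the finger tips at (425,310) point at the tab. Moving in below the tab.

Call:
drive_tool([
  [0, -0.018, 0.018, 0, 0, 0, -1],
  [0, -0.036, 0.036, 0, 0, 0, -1],
  [0, -0.052, 0.053, 0, 0, 0, -1],
  [0, -0.064, 0.065, 0, 0, 0, -1],
  [0, -0.07, 0.07, 0, 0, 0, -1],
])

```text
time_s: 6.9
tcp_pos: [620.6, -257.7, 81.8]
tcp_rot: [[0.99, 0.102, -0.098], [0.142, -0.705, 0.695], [0.002, -0.702, -0.712]]
contact_force: [0.6, 0.2, 0.6]
finger_gap: 0.006
```

```bash
cat >> h.py <<'E'
HY=-71.5
def tcp_for(th,t=20):
    if th<np.pi/4: co,ch=190*np.cos(th)-t*.7071,190*np.sin(th)-t*.7071
    else: co,ch=(190-t)*np.cos(th),(190-t)*np.sin(th)
    return np.array([0,HY-(co+6.7),112+ch-6.7])
def plan(ths,start=None):
    s=robot.get_state(); T=np.array(s["tcp_rot"]); p=np.array(s["tcp_pos"])
    b=B(p); print("t",s["time_s"],"B",b.round(1),"F",np.round(s["contact_force"],1),"j",np.round(s["joint_positions"],2))
    ref=tcp_for(start) if start is not None else b
    for th in ths:
        d=tcp_for(th)-ref; d[0]=-b[0]; w=BX*d[0]+BY*d[1]+np.array([0,0,d[2]])
        print(th,tcp_for(th).round(1),(T.T@w/500).round(4))
E
python3 - <<'E'
from h import *
cams.read_camera("wrist")
plan([-0.02,0,.02,.04,.06,.08])
E
```

```text
t 6.95 B [   1.  -255.6   81.4] F [-0.3  0.1 -0.3] j [ 0.4   0.91  0.32  1.33 -0.74  1.61  1.06]
-0.02 [   0.  -254.    87.4] [-0.002  -0.0106 -0.0063]
0 [   0.  -254.1   91.2] [-0.002  -0.0159 -0.0118]
0.02 [   0. -254.   95.] [-0.002  -0.0213 -0.0171]
0.04 [   0.  -253.9   98.8] [-0.0019 -0.0268 -0.0224]
0.06 [   0.  -253.7  102.6] [-0.0019 -0.0324 -0.0275]
0.08 [   0.  -253.5  106.3] [-0.0019 -0.0381 -0.0326]
```

Call:
drive_tool([
  [-0.001, -0.005, -0.003, 0, 0, 0, -1],
  [-0.002, -0.01, -0.006, 0, 0, 0, -1],
  [-0.002, -0.015, -0.011, 0, 0, 0, -1],
  [-0.002, -0.02, -0.016, 0, 0, 0, -1],
  [-0.002, -0.026, -0.021, 0, 0, 0, -1],
])

```text
time_s: 7.37
tcp_pos: [617.7, -257.8, 95.0]
tcp_rot: [[0.99, 0.097, -0.1], [0.139, -0.705, 0.695], [-0.003, -0.702, -0.712]]
contact_force: [0.4, -2.1, -2.8]
finger_gap: 0.007
```

Run:
```python
from h import *
plan([.04,.06,.08,.1,.12,.14])
cv2.imwrite("pics/wrist7.png",cams.read_camera("wrist")[:,:,::-1])
```

```text
t 7.3667 B [  -1.7 -255.5   95. ] F [ 0.4 -2.1 -2.8] j [ 0.4   0.9   0.32  1.33 -0.74  1.62  1.05]
0.04 [   0.  -253.9   98.8] [ 0.0033 -0.0076 -0.003 ]
0.06 [   0.  -253.7  102.6] [ 0.0033 -0.0132 -0.0082]
0.08 [   0.  -253.5  106.3] [ 0.0033 -0.0189 -0.0132]
0.1 [   0.  -253.1  110.1] [ 0.0032 -0.0247 -0.0181]
0.12 [   0.  -252.7  113.9] [ 0.0032 -0.0306 -0.0229]
0.14 [   0.  -252.2  117.7] [ 0.0032 -0.0366 -0.0276]
```

View pics/wrist7.png

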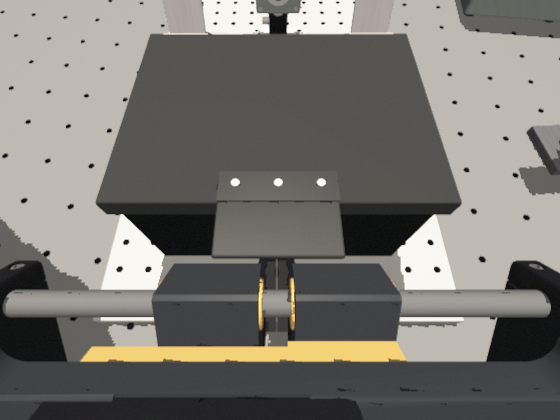

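The fingertips are under the tab at (277,258) and the contact force of 2–3 N up and inward is as expected. I'll print the arc steps for the whole swing.

Run:
```python
from h import *
c=.5**.5
th=.04
while th<1.95:
    out=[]
    for i in range(1,6):
        d=tcp_for(th+.025*i)-tcp_for(th)
        out.append((round((-d[1]*c-d[2]*c)/500,4),round((d[1]*c-d[2]*c)/500,4)))
    print(round(th,3),"->",round(th+.125,3),out, tcp_for(th+.125).round(0)); th+=.125
```

```text
0.04 -> 0.165 [(np.float64(-0.0071), np.float64(-0.0064)), (np.float64(-0.0143), np.float64(-0.0125)), (np.float64(-0.0216), np.float64(-0.0185)), (np.float64(-0.0292), np.float64(-0.0243)), (np.float64(-0.0368), np.float64(-0.03))] [   0. -251.  122.]
0.165 -> 0.29 [(np.float64(-0.0078), np.float64(-0.0054)), (np.float64(-0.0157), np.float64(-0.0107)), (np.float64(-0.0238), np.float64(-0.0157)), (np.float64(-0.032), np.float64(-0.0205)), (np.float64(-0.0403), np.float64(-0.0251))] [   0. -246.  145.]
0.29 -> 0.415 [(np.float64(-0.0084), np.float64(-0.0044)), (np.float64(-0.0169), np.float64(-0.0086)), (np.float64(-0.0256), np.float64(-0.0126)), (np.float64(-0.0343), np.float64(-0.0164)), (np.float64(-0.0431), np.float64(-0.0199))] [   0. -238.  168.]
0.415 -> 0.54 [(np.float64(-0.0089), np.float64(-0.0033)), (np.float64(-0.0179), np.float64(-0.0064)), (np.float64(-0.0269), np.float64(-0.0093)), (np.float64(-0.0361), np.float64(-0.012)), (np.float64(-0.0452), np.float64(-0.0144))] [   0. -227.  189.]
0.54 -> 0.665 [(np.float64(-0.0092), np.float64(-0.0022)), (np.float64(-0.0185), np.
[... 2200 characters left out ...]
, np.float64(0.0066)), (np.float64(-0.0105), np.float64(0.0134)), (np.float64(-0.0155), np.float64(0.0202)), (np.float64(-0.0203), np.float64(0.0272)), (np.float64(-0.025), np.float64(0.0344))] [  0. -41. 271.]
1.79 -> 1.915 [(np.float64(-0.0045), np.float64(0.0072)), (np.float64(-0.0088), np.float64(0.0146)), (np.float64(-0.0129), np.float64(0.022)), (np.float64(-0.0168), np.float64(0.0296)), (np.float64(-0.0205), np.float64(0.0372))] [  0. -21. 265.]
1.915 -> 2.04 [(np.float64(-0.0035), np.float64(0.0077)), (np.float64(-0.0069), np.float64(0.0155)), (np.float64(-0.01), np.float64(0.0234)), (np.float64(-0.013), np.float64(0.0314)), (np.float64(-0.0157), np.float64(0.0395))] [  0.  -1. 257.]
```

Call:
drive_tool([
  [0.001, -0.007, -0.006, 0, 0, 0, -1],
  [0.001, -0.014, -0.012, 0, 0, 0, -1],
  [0.001, -0.022, -0.018, 0, 0, 0, -1],
  [0.001, -0.029, -0.024, 0, 0, 0, -1],
  [0.001, -0.037, -0.03, 0, 0, 0, -1],
])

```text
time_s: 7.83
tcp_pos: [617.6, -255.2, 119.3]
tcp_rot: [[0.99, 0.097, -0.1], [0.139, -0.705, 0.695], [-0.003, -0.702, -0.712]]
contact_force: [-0.8, -4.8, -1.0]
finger_gap: 0.006
```

Call:
drive_tool([
  [0, -0.008, -0.005, 0, 0, 0, -1],
  [0, -0.016, -0.011, 0, 0, 0, -1],
  [0, -0.024, -0.016, 0, 0, 0, -1],
  [0, -0.032, -0.02, 0, 0, 0, -1],
  [0, -0.04, -0.025, 0, 0, 0, -1],
])

```text
time_s: 8.25
tcp_pos: [617.1, -249.3, 142.5]
tcp_rot: [[0.99, 0.097, -0.1], [0.139, -0.705, 0.696], [-0.003, -0.703, -0.712]]
contact_force: [-0.7, -5.4, -0.4]
finger_gap: 0.001
```

Run:
```python
from h import *
plan([.29,.415])
cv2.imwrite("pics/scene8.png",cams.read_camera("scene")[:,:,::-1])
a=cv2.imread("pics/scene8.png")[130:270,90:300]; cv2.imwrite("pics/scenez8.png",cv2.resize(a,None,fx=3.8,fy=3.8,interpolation=cv2.INTER_CUBIC))
```

```text
t 8.25 B [  -1.1 -247.1  142.5] F [-0.7 -5.4 -0.4] j [ 0.39  0.84  0.33  1.33 -0.73  1.67  1.01]
0.29 [   0.  -246.1  145.5] [ 0.0021 -0.0056 -0.0028]
0.415 [   0.  -237.9  167.8] [ 0.002  -0.0485 -0.023 ]
```

View pics/scenez8.png

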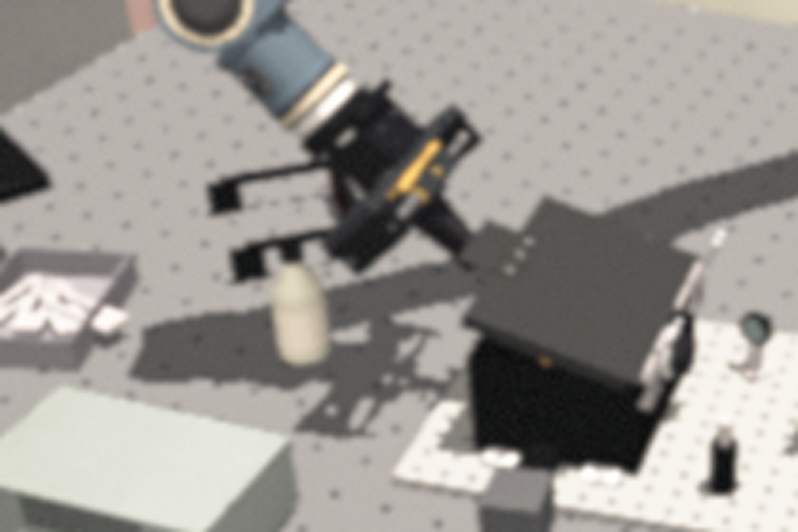

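The lid is rising steadily on the fingertips at 5 N of contact force. Continuing.

Call:
drive_tool([
  [0, -0.008, -0.004, 0, 0, 0, -1],
  [0, -0.017, -0.009, 0, 0, 0, -1],
  [0, -0.026, -0.013, 0, 0, 0, -1],
  [0, -0.034, -0.016, 0, 0, 0, -1],
  [0, -0.043, -0.02, 0, 0, 0, -1],
])

```text
time_s: 8.72
tcp_pos: [616.4, -239.6, 164.6]
tcp_rot: [[0.99, 0.098, -0.101], [0.14, -0.703, 0.697], [-0.002, -0.704, -0.71]]
contact_force: [-0.9, -1.8, -0.4]
finger_gap: 0.006
```

Call:
drive_tool([
  [0, -0.009, -0.003, 0, 0, 0, -1],
  [0, -0.018, -0.006, 0, 0, 0, -1],
  [0, -0.027, -0.009, 0, 0, 0, -1],
  [0, -0.036, -0.012, 0, 0, 0, -1],
  [0, -0.045, -0.014, 0, 0, 0, -1],
])

```text
time_s: 9.13
tcp_pos: [614.9, -229.0, 185.4]
tcp_rot: [[0.99, 0.098, -0.1], [0.14, -0.704, 0.697], [-0.002, -0.704, -0.71]]
contact_force: [-0.0, -1.9, -1.0]
finger_gap: 0.007
```

Call:
drive_tool([
  [0, -0.009, -0.002, 0, 0, 0, -1],
  [0, -0.018, -0.004, 0, 0, 0, -1],
  [0, -0.028, -0.006, 0, 0, 0, -1],
  [0, -0.037, -0.007, 0, 0, 0, -1],
  [0, -0.047, -0.009, 0, 0, 0, -1],
])

```text
time_s: 9.55
tcp_pos: [612.8, -215.6, 204.9]
tcp_rot: [[0.99, 0.098, -0.1], [0.14, -0.704, 0.697], [-0.003, -0.704, -0.71]]
contact_force: [0.4, -0.6, -1.7]
finger_gap: 0.004
```

Run:
```python
from h import *
plan([.665])
cv2.imwrite("pics/scene9.png",cams.read_camera("scene")[:,:,::-1])
a=cv2.imread("pics/scene9.png")[130:270,90:300]; cv2.imwrite("pics/scenez9.png",cv2.resize(a,None,fx=3.8,fy=3.8,interpolation=cv2.INTER_CUBIC))
```

```text
t 9.55 B [  -0.7 -213.1  204.9] F [ 0.4 -0.6 -1.7] j [ 0.35  0.74  0.33  1.36 -0.73  1.7   0.95]
0.665 [   0.  -213.6  208.4] [ 0.0014 -0.0043 -0.0057]
```

View pics/scenez9.png

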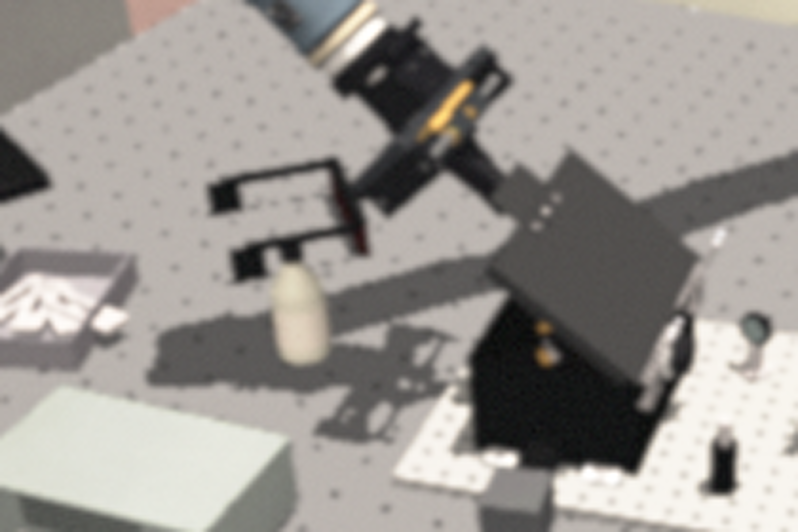

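The lid is at about 38° and still riding on the fingers with light force.

Call:
drive_tool([
  [0, -0.009, -0.001, 0, 0, 0, -1],
  [0, -0.019, -0.002, 0, 0, 0, -1],
  [0, -0.028, -0.002, 0, 0, 0, -1],
  [0, -0.038, -0.003, 0, 0, 0, -1],
  [0, -0.047, -0.003, 0, 0, 0, -1],
])

```text
time_s: 10.02
tcp_pos: [610.5, -200.1, 222.6]
tcp_rot: [[0.99, 0.098, -0.101], [0.14, -0.704, 0.697], [-0.003, -0.704, -0.71]]
contact_force: [-0.7, -0.8, -0.4]
finger_gap: 0.011
```

Call:
drive_tool([
  [0, -0.009, 0, 0, 0, 0, -1],
  [0, -0.017, 0, 0, 0, 0, -1],
  [0, -0.026, 0.001, 0, 0, 0, -1],
  [0, -0.034, 0.002, 0, 0, 0, -1],
  [0, -0.042, 0.003, 0, 0, 0, -1],
])

```text
time_s: 10.43
tcp_pos: [608.5, -184.6, 236.3]
tcp_rot: [[0.99, 0.098, -0.1], [0.14, -0.704, 0.696], [-0.002, -0.703, -0.711]]
contact_force: [-0.7, -0.6, -0.6]
finger_gap: 0.004
```

Call:
drive_tool([
  [0, -0.008, 0.001, 0, 0, 0, -1],
  [0, -0.017, 0.003, 0, 0, 0, -1],
  [0, -0.025, 0.004, 0, 0, 0, -1],
  [0, -0.033, 0.006, 0, 0, 0, -1],
  [0, -0.042, 0.008, 0, 0, 0, -1],
])

```text
time_s: 10.85
tcp_pos: [606.0, -166.9, 248.1]
tcp_rot: [[0.99, 0.098, -0.1], [0.14, -0.704, 0.696], [-0.003, -0.704, -0.711]]
contact_force: [0.6, -1.5, 0.3]
finger_gap: 0.003
```

Run:
```python
from h import *
plan([1.04])
cv2.imwrite("pics/scene10.png",cams.read_camera("scene")[:,:,::-1])
a=cv2.imread("pics/scene10.png")[100:270,130:330]; cv2.imwrite("pics/scenez10.png",cv2.resize(a,None,fx=3.5,fy=3.5,interpolation=cv2.INTER_CUBIC))
```

```text
t 10.85 B [  -0.7 -164.   248.1] F [ 0.6 -1.5  0.3] j [ 0.29  0.65  0.33  1.42 -0.74  1.7   0.88]
1.04 [   0.  -164.3  251.9] [ 0.0015 -0.0049 -0.0058]
```

View pics/scenez10.png

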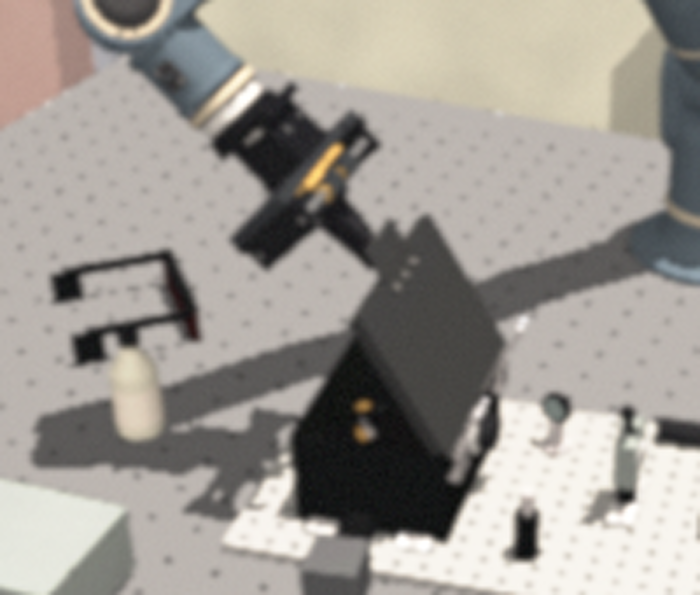

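The lid is at about 59°, with the contact on the tab roughly 167 mm from the hinge. I'll go on and slow down near upright.

Call:
drive_tool([
  [0, -0.008, 0.002, 0, 0, 0, -1],
  [0, -0.016, 0.005, 0, 0, 0, -1],
  [0, -0.024, 0.007, 0, 0, 0, -1],
  [0, -0.032, 0.01, 0, 0, 0, -1],
  [0, -0.04, 0.013, 0, 0, 0, -1],
])

```text
time_s: 11.32
tcp_pos: [603.4, -148.1, 257.5]
tcp_rot: [[0.99, 0.098, -0.1], [0.14, -0.704, 0.696], [-0.003, -0.704, -0.711]]
contact_force: [0.0, -0.8, -0.9]
finger_gap: 0.007
```

Call:
drive_tool([
  [0, -0.008, 0.003, 0, 0, 0, -1],
  [0, -0.016, 0.007, 0, 0, 0, -1],
  [0, -0.023, 0.01, 0, 0, 0, -1],
  [0, -0.031, 0.014, 0, 0, 0, -1],
  [0, -0.038, 0.018, 0, 0, 0, -1],
])

```text
time_s: 11.73
tcp_pos: [600.7, -128.5, 264.5]
tcp_rot: [[0.99, 0.098, -0.1], [0.14, -0.704, 0.696], [-0.002, -0.704, -0.711]]
contact_force: [1.2, -0.3, -0.5]
finger_gap: 0.005
```

Call:
drive_tool([
  [0, -0.007, 0.004, 0, 0, 0, -1],
  [0, -0.014, 0.008, 0, 0, 0, -1],
  [0, -0.021, 0.012, 0, 0, 0, -1],
  [0, -0.028, 0.017, 0, 0, 0, -1],
  [0, -0.034, 0.021, 0, 0, 0, -1],
])

```text
time_s: 12.15
tcp_pos: [597.9, -109.1, 268.9]
tcp_rot: [[0.99, 0.098, -0.101], [0.14, -0.704, 0.697], [-0.003, -0.704, -0.71]]
contact_force: [-0.7, -0.6, -0.2]
finger_gap: 0.006
```

Run:
```python
from h import *
plan([1.415,1.54])
cv2.imwrite("pics/scene11.png",cams.read_camera("scene")[:,:,::-1])
a=cv2.imread("pics/scene11.png")[100:270,130:330]; cv2.imwrite("pics/scenez11.png",cv2.resize(a,None,fx=3.5,fy=3.5,interpolation=cv2.INTER_CUBIC))
```

```text
t 12.15 B [  -0.9 -105.6  268.9] F [-0.7 -0.6 -0.2] j [ 0.22  0.57  0.31  1.5  -0.75  1.66  0.83]
1.415 [   0.  -104.6  273.2] [ 0.0017 -0.0075 -0.0048]
1.54 [  0.  -83.4 275.2] [ 0.0018 -0.0404  0.0222]
```

View pics/scenez11.png

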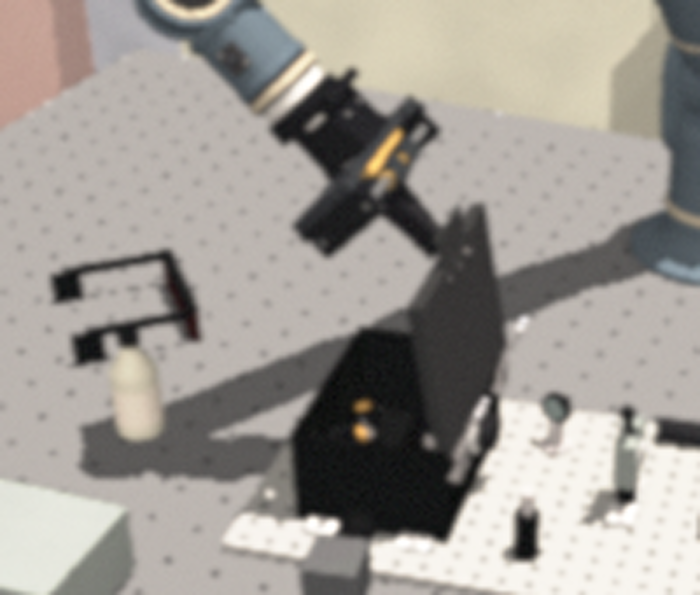

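The lid is at about 81°. Halving the speed across upright.

Call:
drive_tool([
  [0, -0.003, 0.003, 0, 0, 0, -1],
  [0, -0.006, 0.005, 0, 0, 0, -1],
  [0, -0.009, 0.008, 0, 0, 0, -1],
  [0, -0.012, 0.01, 0, 0, 0, -1],
  [0, -0.015, 0.013, 0, 0, 0, -1],
])

```text
time_s: 12.62
tcp_pos: [596.6, -99.9, 269.4]
tcp_rot: [[0.99, 0.097, -0.1], [0.14, -0.704, 0.696], [-0.003, -0.704, -0.711]]
contact_force: [-0.3, -1.1, 0.7]
finger_gap: 0.001
```

Call:
drive_tool([
  [0, -0.003, 0.003, 0, 0, 0, -1],
  [0, -0.006, 0.006, 0, 0, 0, -1],
  [0, -0.009, 0.009, 0, 0, 0, -1],
  [0, -0.012, 0.012, 0, 0, 0, -1],
  [0, -0.015, 0.015, 0, 0, 0, -1],
])

```text
time_s: 13.03
tcp_pos: [595.2, -89.2, 269.6]
tcp_rot: [[0.99, 0.098, -0.1], [0.14, -0.704, 0.696], [-0.002, -0.704, -0.711]]
contact_force: [0.2, -0.1, 0.6]
finger_gap: 0.002
```

Call:
drive_tool([
  [0, -0.003, 0.003, 0, 0, 0, -1],
  [0, -0.006, 0.006, 0, 0, 0, -1],
  [0, -0.009, 0.009, 0, 0, 0, -1],
  [0, -0.012, 0.012, 0, 0, 0, -1],
  [0, -0.015, 0.015, 0, 0, 0, -1],
])

```text
time_s: 13.45
tcp_pos: [593.6, -78.6, 269.1]
tcp_rot: [[0.99, 0.097, -0.101], [0.14, -0.704, 0.696], [-0.003, -0.704, -0.711]]
contact_force: [0.3, -0.2, 0.1]
finger_gap: 0.005
```

Run:
```python
from h import *
plan([1.54,1.665])
cv2.imwrite("pics/scene12.png",cams.read_camera("scene")[:,:,::-1])
a=cv2.imread("pics/scene12.png")[100:270,130:330]; cv2.imwrite("pics/scenez12.png",cv2.resize(a,None,fx=3.5,fy=3.5,interpolation=cv2.INTER_CUBIC))
```

```text
t 13.45 B [ -1.  -74.8 269.1] F [ 0.3 -0.2  0.1] j [ 0.18  0.54  0.3   1.55 -0.76  1.62  0.8 ]
1.54 [  0.  -83.4 275.2] [ 0.0019  0.0037 -0.0208]
1.665 [  0.  -62.2 274.5] [ 0.002  -0.0256  0.01  ]
```

View pics/scenez12.png

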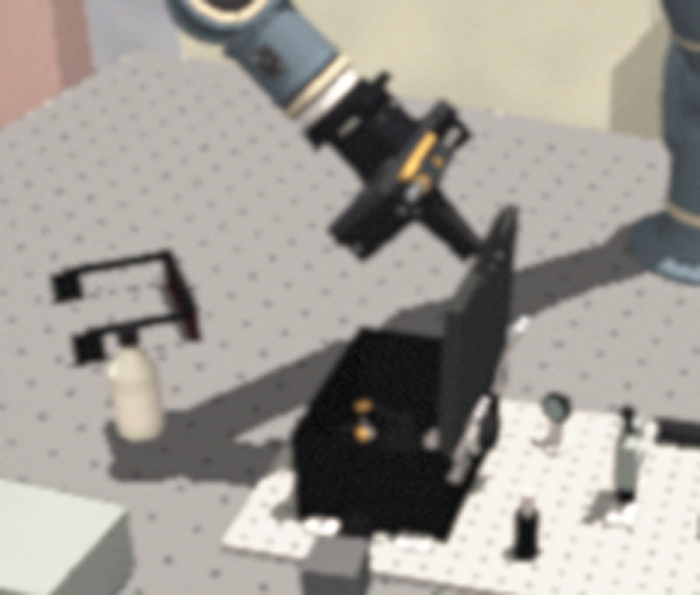

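The lid is upright, slightly past. Continuing slowly and following it back.

Call:
drive_tool([
  [0, -0.003, 0.003, 0, 0, 0, -1],
  [0, -0.006, 0.006, 0, 0, 0, -1],
  [0, -0.009, 0.009, 0, 0, 0, -1],
  [0, -0.012, 0.012, 0, 0, 0, -1],
  [0, -0.015, 0.015, 0, 0, 0, -1],
])

```text
time_s: 13.92
tcp_pos: [592.1, -68.2, 269.3]
tcp_rot: [[0.99, 0.098, -0.1], [0.14, -0.704, 0.696], [-0.003, -0.704, -0.711]]
contact_force: [-0.7, -0.6, -0.2]
finger_gap: 0.004
```

Run:
```python
from h import *
plan([1.6])
cv2.imwrite("pics/scene13.png",cams.read_camera("scene")[:,:,::-1])
a=cv2.imread("pics/scene13.png")[100:270,130:330]; cv2.imwrite("pics/scenez13.png",cv2.resize(a,None,fx=3.5,fy=3.5,interpolation=cv2.INTER_CUBIC))
```

```text
t 13.9167 B [ -1.  -64.3 269.3] F [-0.7 -0.6 -0.2] j [ 0.17  0.53  0.3   1.57 -0.76  1.61  0.8 ]
1.6 [  0.  -73.2 275.2] [ 0.0019  0.0044 -0.0211]
```

View pics/scenez13.png

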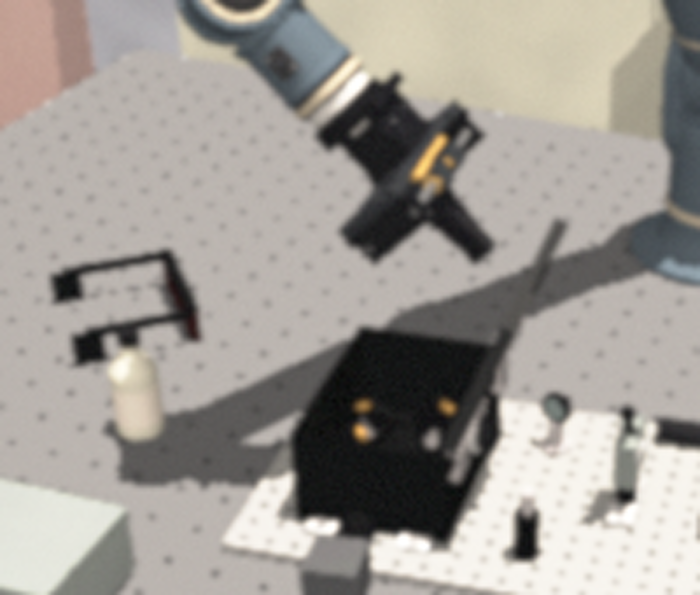

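The lid has gone over by itself and leans back, with its edge at about (555,225) and clear of the fingers. I'll retreat along the tool axis and check.

Call:
drive_tool([
  [0, 0, -0.03, 0, 0, 0, -1],
  [0, 0, -0.08, 0, 0, 0, -1],
  [0, 0, -0.14, 0, 0, 0, -1],
  [0, 0, -0.18, 0, 0, 0, -1],
  [0, 0, -0.2, 0, 0, 0, -1],
])

```text
time_s: 14.38
tcp_pos: [602.6, -140.6, 342.1]
tcp_rot: [[0.991, 0.098, -0.097], [0.137, -0.706, 0.695], [-0.0, -0.701, -0.713]]
contact_force: [-0.1, 0.1, -0.1]
finger_gap: 0.003
```

Call:
drive_tool([
  [0, 0, 0, 0, 0, 0, -1],
  [0, 0, 0, 0, 0, 0, -1],
  [0, 0, 0, 0, 0, 0, -1],
])

```text
time_s: 14.63
tcp_pos: [601.9, -136.6, 339.3]
tcp_rot: [[0.99, 0.097, -0.103], [0.141, -0.703, 0.697], [-0.004, -0.705, -0.709]]
contact_force: [-0.2, 0.4, -0.3]
finger_gap: 0.004
```

Run:
```python
from h import *
plan([])
for n in ["scene","top","wrist"]:
    cv2.imwrite(f"pics/{n}14.png",cams.read_camera(n)[:,:,::-1])
a=cv2.imread("pics/scene14.png")[130:290,150:390]; cv2.imwrite("pics/scenez14.png",cv2.resize(a,None,fx=3.3,fy=3.3,interpolation=cv2.INTER_CUBIC))
f=3.3; o=np.array([150,130])
for th in (1.8,1.95): print(th,[((proj("scene",W(x,HY-190*np.cos(th),112+190*np.sin(th)))-o)*f).round(0) for x in (-35,35)])
print("knob",((proj("scene",W(27,77,139.6))-o)*f).round(0))
```

```text
t 14.6333 B [  -0.7 -133.3  339.3] F [-0.2  0.4 -0.3] j [ 0.25  0.55  0.33  1.38 -0.74  1.79  0.76]
1.8 [array([436., 102.]), array([419., 136.])]
1.95 [array([464., 113.]), array([447., 147.])]
knob [524. 289.]
```

View pics/scenez14.png

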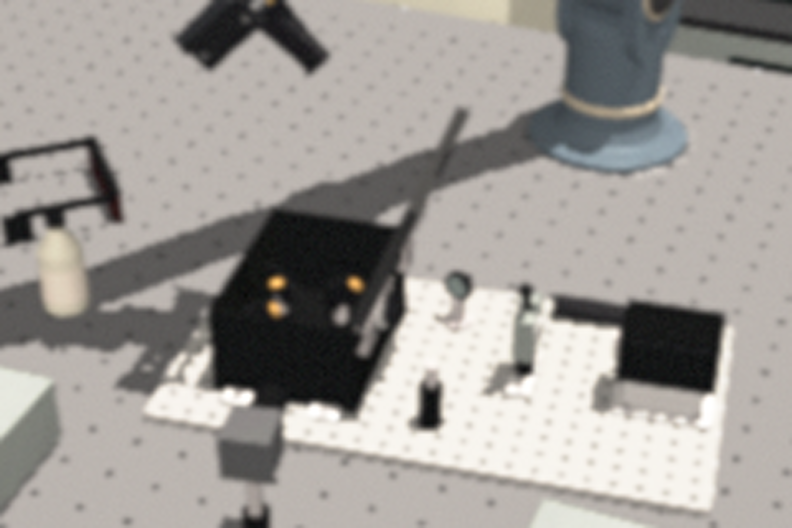

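View pics/wrist14.png

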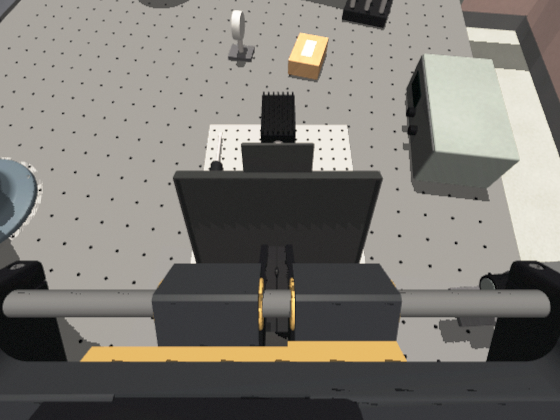

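View pics/top14.png

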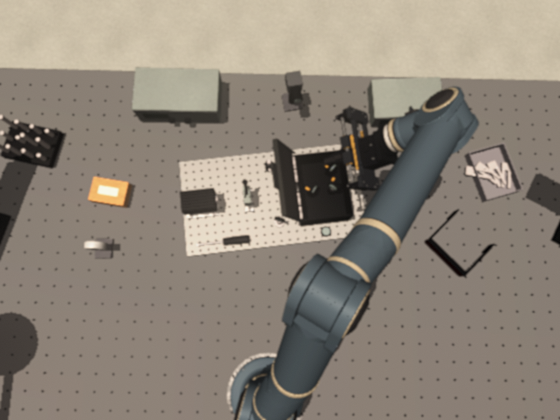

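All views agree. In the scene zoom the tab end is at (463,112), against (464,113) predicted for 1.95 rad. The knob is at (526,290), against (524,289) for fully blocked. The bystanders are where they were, and the robot is clear of everything.

Run:
```python
from station import robot
s=robot.get_state(); print(s["time_s"],s["contact_force"]); print(robot.close_job())
```

```text
14.7833 [ 0.13319125 -0.0604306   0.03528543]
the job is handed in; nothing more can be done
None
```

The job is handed in at 14.8 s of the 61 s allowed: the shutter lever is over to its stop, and the lid is open and resting back on its stops.

- **Lever:** I pushed it away from the robot with the closed fingertips. The contact force rose to about 11 N at the stop, and the knob then showed within about 1 px of the fully blocked position.
- **Lid:** I lifted it from under its tab with the closed fingers at 45°. It took about 6 s to swing up past upright, with contact forces of about 6 N or less.
- **Last stretch:** Just past upright the lid tipped the rest of the way onto its stops by itself, so the fingers did not follow it there.
- **Last checks:** The tab edge matched the 1.95 rad prediction to about 1 px. The bystanders looked unmoved in the pictures, and the robot was touching nothing, with contact force near 0 N.
- **One disagreement:** The top and wrist cameras differed by about 4 mm on where the enclosure sits. I used a value nearer the wrist view, and the push tolerated it.

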